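# Unbar the file rack and lay the files on the foam

### The job

Take the retaining bar out of the two hook brackets of the file rack without forcing it: it must first be slid back, away from the rack's front, up to the horns of the brackets, where it can be lifted out. Lay the bar flat on the bare desk, and only then take the two files out of the rack and lay them flat, side by side and lengthwise, on the white foam slab. Leave the glue bottle, the cardboard tube and the solder reel as they stand.

Things in the scene. Friction and masses are not known exactly. Their poses are not given: they have to be found in the camera images.
- rack: Plywood file rack, fixed. Origin: centre of its underside; +x to its back (away from the robot at yaw 0), y left, z up. Base 190 (x) x 216 (y) x 12 mm. On it two blue hook brackets at y = +-90 to +-100 mm, joined to one carriage clamped somewhere along x: its setting d, 0 to 28 mm, differs each time and is not measured, only seen or felt. Bar and rack must not be pressed together with over 40 N.
- bracket_zero (a point): Point of the rack at x = 0, y = 0, z = 70 mm, the height of the brackets' level floors; axes as the rack's. From here, along x: the brackets' front walls end at -70+d mm; lips 26 to 34 mm above the floor reach from there to -9+d mm; then comes an open mouth 25 mm wide; then the horns, front faces at 16+d mm, tops 36 mm above the floor.
- bracket_stop (a point): Point of the rack at x = 16, y = 0, z = 70 mm: where the horns' front faces would be at d = 0; really they are 0 to 28 mm farther back. The bar leaves only upward through the mouths: slid back on the floors until it touches the horns (its centre then 10 mm in front of their faces) it clears the lips by 5 mm.
- file_seats (a point): Point of the rack at x = 0, y = 0, z = 60 mm, the height at which the files lie on four wooden posts (20 (x) x 28 (y) mm, at x = +-70, y = +-36 mm) in 20 mm wide notches whose cheeks rise 8 mm higher. Between the posts there is nothing down to the base but the carriage's low cross strip (knobs up to 29 mm below this point).
- bar: Aluminium bar, 20 x 20 mm, red caps 34 x 34 x 6 mm on its ends, 218 mm long along its y, 0.14 to 0.28 kg. Origin: mid-length, under the caps (bar z 7 to 27, caps 0 to 34 mm; on a flat surface it rests on its caps). At first on the bracket floors along the rack's y, at rack x about -22, z 63 mm, under the lips, 6 mm above the files; caps outside the brackets, 3 mm play. Grip mid-length.
- file_a: Flat grey steel file, 200 mm long along its own y axis, 16 mm wide (x), 4 mm thick (z), 0.11 kg. Origin: centre of its underside. At the start on the rack at y = +36 mm, lengthwise along the rack's x axis, underside at z = 60 mm.
- file_b: A second, equal file (origin: centre of its underside, 200 mm along y), at the start on the rack at y = -36 mm.
- foam_pad: White foam slab, firm, stuck to the desk, 260 mm along its own x axis, 100 mm along y, 45 mm high. Origin: centre of its underside. The desk top (z = 0) is bare from its front edge (world x = 0.33 m) to the rack, at least 75 mm deep, between this slab and the solder reel.
- glue_bottle: White glue bottle with orange cap, 47 mm across, 148 mm high, standing loose. Origin: centre of its underside. A bystander.
- kraft_tube: Brown cardboard tube standing on end, 68 mm across, 72 mm high, loose. Origin: centre of its underside. A bystander.
- solder_reel: Green and silver solder reel, 60 mm across, 35 mm high, loose. Origin: centre of its underside. A bystander.

How it is judged:
By the outcome, as a careful person would: the job done as asked, in the order asked, and still so for the second after the job is handed in, with the robot touching nothing.
It also fails if it takes over 72 s, if anything falls off the work surface, if the arm or the gripper's body presses on something with over 40 N, if the wrist force passes 120 N, or if a joint passes its speed limit or range.

### The arm

A 6-joint arm with a two-finger parallel gripper is mounted at the origin on a cart in front of the work surface, level with it; the furniture and walls round the work are solid. World frame = base frame: x ahead of the robot, y to its left, z up, the work surface at z = 0. Lengths are in m, angles in rad, forces in N, time in s.
With the tool pointing down it reaches from about 0.25 to 0.725 m from the base axis. Payload 4 kg.
Tool frame: the origin (TCP) lies on the centre line of the jaws, within the pads' length; the fingertips stand 14 mm ahead of it and the grasp point (between the pads) lies 5 mm behind it; z points along the fingers, x is the direction in which the jaws open and shut, and the axes are right-handed (so a half turn about z gives the same grasp; the last joint's range is limited). The gripper opens to 85 mm and grips with 20 to 120 N. Pads are 22 mm wide; open, the fingers measure 114 mm over their backs; the gripper's body (76 mm by 85 mm) begins 54 mm behind the grasp point. The pads swing forward as they close: fully open they stand 13 mm farther back than shut.
Start: joints at [1.28, 0.241, 0.005, 1.335, 0, 1.571], TCP at [0.143, 0.479, 0.245] pointing down, gripper open.
Joint ranges: [-2.72, 2.72], [-1.05, 1.87], [-1.09, 1.28], [-1.99, 2.15], [-1.42, 1.44], [-3.14, 3.14]. Speed limits (rad/s): [2.79, 2.79, 3.14, 3.14, 3.14, 3.14].

### API

Orientations are given as a unit quaternion [x, y, z, w].
In Python, from workcell import bot gives the robot as it stands.
- The arm moves only by the tool play_rows, never from a script. Its argument "motion" is a list of rows, each an object with "fingers": the closure, from -1 (fully open) to 1 (shut), so that 0 is half open; "translation": the shift along the tool's x, y, z in cm, a list of three; "roll": the turn about the tool's z in degrees. A call has 1 to 20 rows; each row is the pose to reach, as a shift and turn from the pose commanded when the call began, along the tool's axes at that moment; what a row does not reach only later rows make up. A row lasts 1/12 s, in which the tool goes at most 41.7 mm and 7.16 degrees, less where a joint would pass 70% of its speed; a pose out of reach is approached as far as the arm can. A call with a gripper value outside its range is refused whole. The fingers move at their own pace and stop on an object; the grip force is fixed at half the most. Time passes only in rows, so rows that repeat a pose let the fingers close. It gives the time, the measured TCP pose, the force and the opening at its end, in the units of the state.
- bot.get_obs(): the state, without advancing time (a new reading comes with each control period).
- bot.camera(name): name is "side" or "top" or "wrist"; returns a dict with "pixels" (420x560x3 uint8, red, green, blue), "intrinsics" (3x3 intrinsics, pixels), "k1" (the pictures are not rectified: a ray, as slopes to the right and down, at radius r is drawn at 1 + k1 r^2 times it, then the intrinsics apply), "world_to_cam" (4x4, takes a point from world to camera coordinates). Camera axes: x right, y down, z forward; pixel columns grow to the right and rows downward; lengths in m; the calibration is good to about 2 mm. A picture is of the moment at which its call begins. There is no depth.
- bot.job_done(): hands the job in, once; it reports no verdict.
The state is a dict: "clock": time; "joint_pos": joint angles; "joint_vel": joint speeds; "tau": joint torques, N m; "eef_pos": TCP position; "tool_rot": TCP orientation; "ft_force": force on the tool from outside, world axes, zero at the start; "ft_torque": the same for the moment, N m; "grip_width": finger opening in m.
Only numpy, scipy, OpenCV 4.12 (cv2) and the standard library are available. Lean on these libraries where they do the work, as an engineer would, in place of code of your own. Each camera call takes 0.05 s, during which the arm holds its last target. There are 200 camera calls.

## Working session

There is one attempt and no reset: what is moved stays moved. The work goes in short steps, Python scripts to look and compute and a tool call to move; the robot and the scene stay as the last step left them, time stands still between calls to the robot, and variables do not carry over. Pictures are saved under pics/ and viewed, about 8 in all and at most 12, crops included, and the job is handed in when it is done.

Besides the shell and the picture viewer there is one more tool, called in YAML: its name, and indented under it one key for each argument. play_rows: Moves the arm, as the interface text tells. Its arguments: {"type":"object","properties":{"motion":{"type":"array","items":{"type":"object","properties":{"fingers":{"type":"number"},"translation":{"type":"array","items":{"type":"number"}},"roll":{"type":"number"}}}}},"required":["motion"]}

```bash
mkdir -p pics; cat > h.py <<'E'
import numpy as np, cv2
from workcell import bot
def save(n,f):
    c=bot.camera(n); cv2.imwrite('pics/'+f,c['pixels'][:,:,::-1]); np.savez('pics/'+f[:-4],**{k:np.array(c[k]) for k in c}); return c
def ray(c,u,v):
    K=np.array(c['intrinsics']);k1=float(c['k1'])
    D=np.array([k1,0,0,0,0.])
    p=cv2.undistortPoints(np.array([[[u,v]]],float),K,D)[0,0]
    T=np.array(c['world_to_cam']);R=T[:3,:3];o=-R.T@T[:3,3]
    return o,R.T@np.array([p[0],p[1],1])
def onz(c,u,v,z):
    o,d=ray(c,u,v); return o+d*(z-o[2])/d[2]
def proj(c,P):
    T=np.array(c['world_to_cam']);K=np.array(c['intrinsics']);D=np.array([float(c['k1']),0,0,0,0.])
    return cv2.projectPoints(np.array(P,float).reshape(-1,1,3),cv2.Rodrigues(T[:3,:3])[0],T[:3,3],K,D)[0][:,0]
def st():
    o=bot.get_obs(); print({k:np.round(o[k],3).tolist() for k in ['clock','joint_pos','eef_pos','tool_rot','ft_force','grip_width']})
E
python3 - <<'E'
from h import *
st()
a=save('top','top0.png');b=save('side','side0.png')
for c in(a,b): print(np.round(c['world_to_cam'],3),c['intrinsics'],c['k1'])
E
```

```text
{'clock': 0.0, 'joint_pos': [1.28, 0.241, 0.004, 1.335, 0.0, 1.571], 'eef_pos': [0.143, 0.478, 0.244], 'tool_rot': [0.802, 0.597, -0.001, 0.001], 'ft_force': [0.473, 0.464, 0.305], 'grip_width': 0.085}
[[-0.007 -1.     0.004  0.097]
 [-0.983  0.006 -0.182  0.508]
 [ 0.182 -0.005 -0.983  1.131]
 [ 0.     0.     0.     1.   ]] [[452.34952888   0.         273.44486552]
 [  0.         452.34952888 208.86667495]
 [  0.           0.           1.        ]] -0.03424603555006213
[[ 0.993 -0.116  0.007 -0.488]
 [-0.053 -0.505 -0.861  0.136]
 [ 0.103  0.855 -0.508  0.953]
 [ 0.     0.     0.     1.   ]] [[417.83200224   0.         285.8781393 ]
 [  0.         417.83200224 208.81690502]
 [  0.           0.           1.        ]] 0.018750604121670105
```

View pics/top0.png

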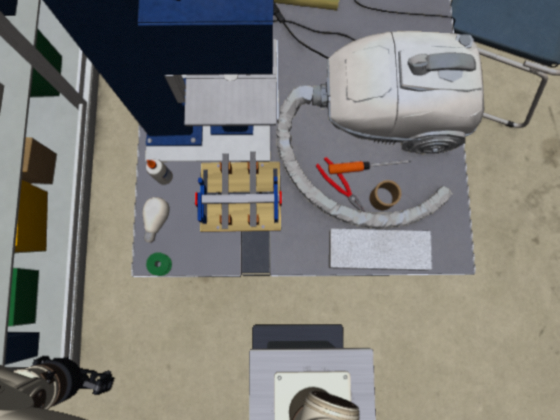

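View pics/side0.png

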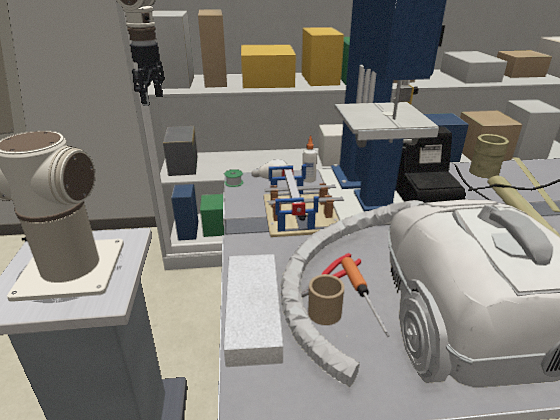

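The top view shows the rack at about (240,197), with the bar's red caps at (197,200) and (281,199). The slab is at (381,249), the reel at (159,264) and the tube at (385,195). The side view shows the rack at (300,205), with the drill press behind it.

```bash
python3 - <<'E'
from h import *
a=np.load('pics/top0.npz')
im=a['pixels'];hsv=cv2.cvtColor(im,cv2.COLOR_RGB2HSV)
def comps(m,box,mn=6):
    x0,y0,x1,y1=box;mm=np.zeros_like(m);mm[y0:y1,x0:x1]=m[y0:y1,x0:x1]
    n,l,s,c=cv2.connectedComponentsWithStats(mm.astype(np.uint8))
    return [(c[i],s[i]) for i in range(1,n) if s[i][4]>=mn]
h,s,v=[hsv[:,:,i].astype(int) for i in range(3)]
red=((h<8)|(h>172))&(s>150)&(v>90)
for c,q in comps(red,(185,150,300,245)): print('red',c,q,onz(a,*c,.09))
wood=(h>12)&(h<25)&(s>80)&(v>120)
m=np.zeros_like(wood,dtype=np.uint8);m[150:245,190:295]=wood[150:245,190:295]
pts=cv2.findNonZero(m);r=cv2.minAreaRect(pts);print('rack',r);print([np.round(onz(a,*p,.012),4) for p in cv2.boxPoints(r)])
w=((v>170)&(s<40)).astype(np.uint8);m=np.zeros_like(w);m[222:276,322:440]=w[222:276,322:440]
m=cv2.morphologyEx(m,cv2.MORPH_OPEN,np.ones((5,5)));r=cv2.minAreaRect(cv2.findNonZero(m));print('pad',r);print([np.round(onz(a,*p,.045),4) for p in cv2.boxPoints(r)])
g=(h>50)&(h<90)&(s>100)
for c,q in comps(g,(140,245,180,280)): print('reel',c,onz(a,*c,.035))
print('tube',onz(a,385,194,.07),'bottle cap',onz(a,153,166,.14))
print('drilltable front corners', onz(a,187,124,.3),onz(a,277,124,.3))
cr=im[140:240,185:300];cr2=cv2.resize(cr,None,fx=6,fy=6,interpolation=cv2.INTER_CUBIC)
cv2.imwrite('pics/c0.png',cr2[:,:,::-1])
E
```

```text
red [280.24137931 197.31034483] [279 191   3  14  29] [0.52999279 0.07641284 0.09      ]
red [195.52 198.76] [195 193   2  13  25] [0.52762736 0.28961148 0.09      ]
rack ((240.0, 196.5), (69.0, 80.0), 90.0)
[array([0.6466, 0.2932, 0.012 ]), array([0.6452, 0.0745, 0.012 ]), array([0.4551, 0.0763, 0.012 ]), array([0.4564, 0.2889, 0.012 ])]
pad ((380.5046081542969, 248.79896545410156), (99.84717559814453, 37.63373565673828), 1.3169124126434326)
[array([ 0.3586, -0.0501,  0.045 ]), array([ 0.4553, -0.0552,  0.045 ]), array([ 0.4474, -0.3149,  0.045 ]), array([ 0.3504, -0.306 ,  0.045 ])]
reel [158.5496368 263.8062954] [0.3687158  0.39030099 0.035     ]
tube [ 0.54130938 -0.19375717  0.07      ] bottle cap [0.5994693  0.38704167 0.14      ]
drilltable front corners [0.64486968 0.27593401 0.3       ] [0.6435823 0.0860779 0.3      ]
```

View pics/c0.png

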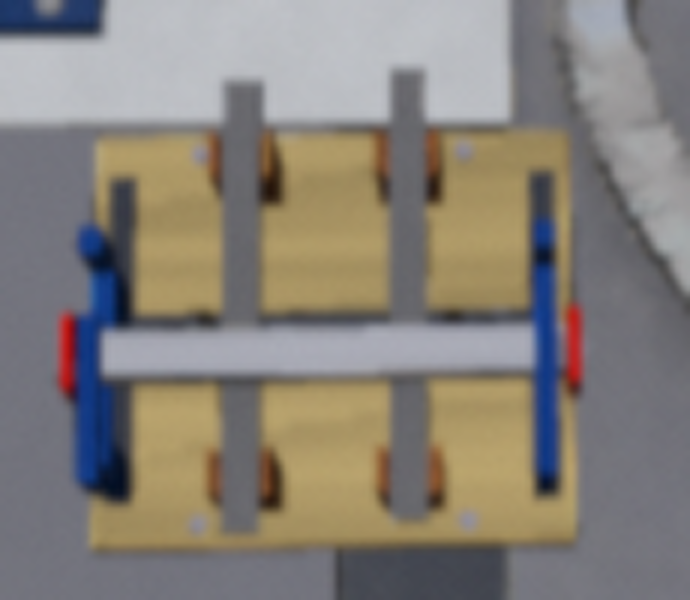

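```bash
python3 - <<'E'
from h import *
a=np.load('pics/top0.npz');b=np.load('pics/side0.npz')
def tri(p,q):
    o1,d1=ray(a,*p);o2,d2=ray(b,*q)
    s=np.linalg.lstsq(np.c_[d1,-d2],o2-o1,rcond=None)[0];P=o1+d1*s[0];Q=o2+d2*s[1];return np.round((P+Q)/2,3),round(np.linalg.norm(P-Q),3)
print('table FL',tri((187,124),(335,107)),'FR',tri((277,124),(357,137)))
c,s=np.cos(.012),np.sin(.012)
R=np.array([.551,.183,0])
for n,p in (('L',(90,236)),('R',(545,232))):
    P=onz(a,185+p[0]/6,140+p[1]/6,.106)-R; print('horn',n,c*P[0]+s*P[1],-s*P[0]+c*P[1])
im=b['pixels'][150:250,215:365];cv2.imwrite('pics/c1.png',cv2.resize(im,None,fx=5.3,fy=5.3,interpolation=cv2.INTER_CUBIC)[:,:,::-1])
E
```

```text
table FL (array([0.656, 0.282, 0.271]), np.float64(0.001)) FR (array([0.662, 0.085, 0.259]), np.float64(0.005))
horn L 0.023939218405472355 0.09361887015543462
horn R 0.022159869965966368 -0.09597400067604163
```

View pics/c1.png

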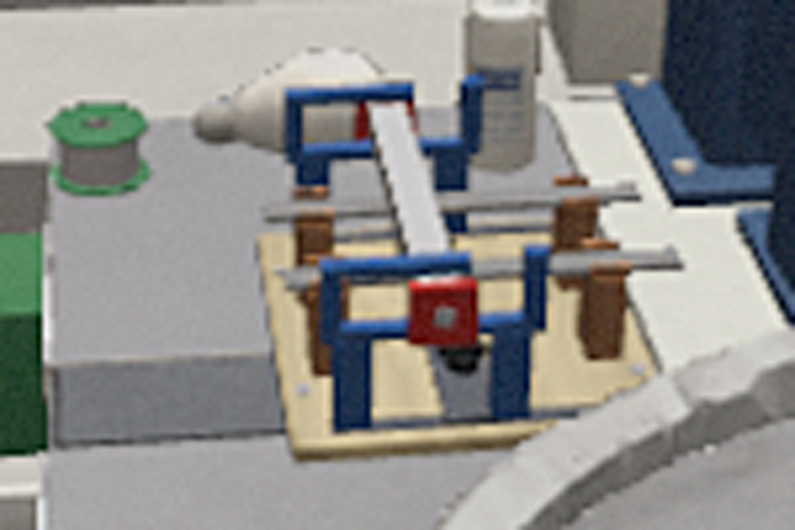

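```bash
cat >> h.py <<'E'
from scipy.spatial.transform import Rotation as Ro
def go(x,y,z,head=None):
    o=bot.get_obs();R=Ro.from_quat(o['tool_rot']).as_matrix()
    d=R.T@(np.array([x,y,z])-o['eef_pos'])*100
    h=np.degrees(np.arctan2(R[1,0],R[0,0]))
    print('cm',np.round(d,2),'head',round(h,2),'roll',None if head is None else round(h-head,2))
E
python3 - <<'E'
from h import *
a=np.load('pics/top0.npz');b=np.load('pics/side0.npz')
for p,q in (((242,274),(224.4,218.3)),((270,274),(224.4,233.4))):
    o1,d1=ray(a,*p);o2,d2=ray(b,*q)
    s=np.linalg.lstsq(np.c_[d1,-d2],o2-o1,rcond=None)[0];print(o1+d1*s[0],o2+d2*s[1])
go(.50,.183,.20,0.7)
E
```

```text
[0.34280489 0.17723055 0.00340916] [0.34342845 0.17727994 0.00343757]
[0.34233738 0.10356636 0.00299   ] [0.34415477 0.10371424 0.00306325]
cm [-18.07  42.65   4.48] head 73.34 roll 72.64
```

play_rows:
  motion:
    - {"fingers": 0,"translation": [-1,2.5,0.3],"roll": 5}
    - {"fingers": 0,"translation": [-2.5,6,0.7],"roll": 11}
    - {"fingers": 0,"translation": [-4,9.5,1],"roll": 17}
    - {"fingers": 0,"translation": [-5.5,13,1.3],"roll": 23}
    - {"fingers": 0,"translation": [-7,16.5,1.7],"roll": 29}
    - {"fingers": 0,"translation": [-8.5,20,2.1],"roll": 35}
    - {"fingers": 0,"translation": [-10,23.5,2.4],"roll": 41}
    - {"fingers": 0,"translation": [-11.5,27,2.8],"roll": 47}
    - {"fingers": 0,"translation": [-13,30.5,3.2],"roll": 53}
    - {"fingers": 0,"translation": [-14.5,34,3.6],"roll": 59}
    - {"fingers": 0,"translation": [-16,37.5,4],"roll": 65}
    - {"fingers": 0,"translation": [-17.2,40.5,4.3],"roll": 70}
    - {"fingers": 0,"translation": [-17.9,42.2,4.5],"roll": 72.6}
    - {"fingers": 0,"translation": [-18.1,42.65,4.5],"roll": 72.6}
    - {"fingers": 0,"translation": [-18.1,42.65,4.5],"roll": 72.6}
    - {"fingers": 0,"translation": [-18.1,42.65,4.5],"roll": 72.6}

```text
clock: 1.43
eef_pos: [0.4993, 0.1835, 0.1999]
tool_rot: [1.0, 0.007, -0.001, -0.0]
ft_force: [-0.6, 0.4, -0.0]
grip_width: 0.0427
```

```bash
python3 - <<'E'
from h import *
st();save('wrist','w0.png')
E
```

```text
{'clock': 1.433, 'joint_pos': [0.352, 0.328, 0.004, 1.249, 0.001, 1.909], 'eef_pos': [0.499, 0.183, 0.2], 'tool_rot': [1.0, 0.007, -0.001, -0.0], 'ft_force': [-0.592, 0.355, -0.007], 'grip_width': 0.043}
```

View pics/w0.png

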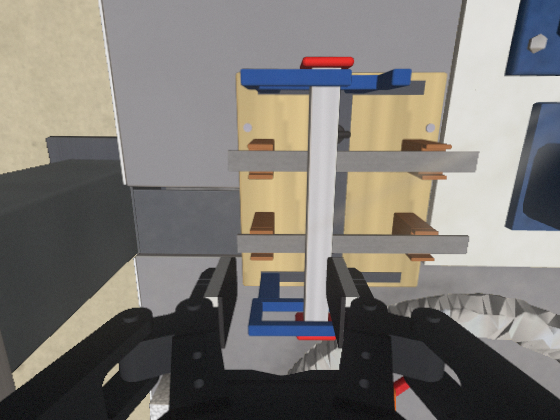

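The wrist view shows the bar from (323,90) to (318,310). File a runs from u=228 to 478 at v≈161, and file b from u=237 to 468 at v≈244.

```bash
python3 - <<'E'
from h import *
w=np.load('pics/w0.npz')
f=lambda u,v,z:np.round(onz(w,u,v,z),4)
im=w['pixels'].astype(int)
for v in (110,130,200,275,295):
    r=im[v,285:365]; bright=(r.min(1)>150)&(np.ptp(r,1)<40); i=np.where(bright)[0]+285
    print(v,i.min(),i.max(),f(i.min(),v,.09),f(i.max()+1,v,.09))
print('caps',f(327,57,.097),f(327,65,.097),f(315,337,.097))
print('A',f(228,161,.064),f(478,161,.064),'Ay',f(350,151,.064),f(350,172,.064))
print('B',f(237,244,.064),f(468,244,.064),'By',f(350,235,.064),f(350,253,.064))
print('horn far: front/back',f(392,72,.106),f(411,76,.106),'lip end',f(352,77,.104),'lip front',f(242,77,.104))
print('reel none; rack',[f(*p,.012) for p in((238,72),(447,72),(243,286),(419,286))])
go(.529,.183,.13,.7)
E
```

```text
110 311 338 [0.5202 0.2593 0.09  ] [0.5396 0.2595 0.09  ]
130 311 337 [0.5207 0.2459 0.09  ] [0.5398 0.2461 0.09  ]
200 309 333 [0.5213 0.1947 0.09  ] [0.5402 0.1949 0.09  ]
275 306 325 [0.5214 0.1319 0.09  ] [0.5375 0.1322 0.09  ]
295 306 325 [0.522  0.1136 0.09  ] [0.5385 0.1139 0.09  ]
caps [0.5285 0.2918 0.097 ] [0.5288 0.2871 0.097 ] [0.5302 0.0785 0.097 ]
A [0.457  0.2193 0.064 ] [0.6573 0.2219 0.064 ] Ay [0.5548 0.2287 0.064 ] [0.5561 0.2118 0.064 ]
B [0.4625 0.1472 0.064 ] [0.6623 0.1505 0.064 ] By [0.5602 0.1571 0.064 ] [0.5615 0.1402 0.064 ]
horn far: front/back [0.5684 0.2823 0.106 ] [0.5806 0.2801 0.106 ] lip end [0.5441 0.2794 0.104 ] lip front [0.4743 0.2785 0.104 ]
reel none; rack [array([0.4603, 0.2911, 0.012 ]), array([0.6458, 0.293 , 0.012 ]), array([0.4605, 0.0765, 0.012 ]), array([0.6506, 0.0798, 0.012 ])]
cm [3.   0.14 7.01] head 0.83 roll 0.13
```

play_rows:
  motion:
    - {"fingers": 0,"translation": [1,0,1.5],"roll": 0}
    - {"fingers": 0,"translation": [2.2,0,4],"roll": 0}
    - {"fingers": 0,"translation": [3.1,0,6.5],"roll": 0}
    - {"fingers": 0,"translation": [3.1,0,9],"roll": 0}
    - {"fingers": 0,"translation": [3.1,0,11],"roll": 0}
    - {"fingers": 0,"translation": [3.1,0,12],"roll": 0}
    - {"fingers": 0,"translation": [3.1,0,12.5],"roll": 0}
    - {"fingers": 0,"translation": [3.1,0,12.5],"roll": 0}
    - {"fingers": 0,"translation": [3.1,0,12.5],"roll": 0}
    - {"fingers": 0.25,"translation": [3.1,0,12.5],"roll": 0}
    - {"fingers": 0.35,"translation": [3.1,0,12.5],"roll": 0}
    - {"fingers": 0.45,"translation": [3.1,0,12.5],"roll": 0}
    - {"fingers": 0.5,"translation": [3.1,0,12.5],"roll": 0}
    - {"fingers": 0.55,"translation": [3.1,0,12.5],"roll": 0}
    - {"fingers": 0.6,"translation": [3.1,0,12.5],"roll": 0}

```text
clock: 2.73
eef_pos: [0.531, 0.1838, 0.0761]
tool_rot: [1.0, 0.006, 0.0, -0.0]
ft_force: [-3.1, -0.1, 5.3]
grip_width: 0.0192
```

play_rows:
  motion:
    - {"fingers": 1,"translation": [0,0,0],"roll": 0}
    - {"fingers": 1,"translation": [0,0,0],"roll": 0}
    - {"fingers": 1,"translation": [0,0,0],"roll": 0}
    - {"fingers": 1,"translation": [0,0,-0.1],"roll": 0}
    - {"fingers": 1,"translation": [0,0,-0.2],"roll": 0}
    - {"fingers": 1,"translation": [0,0,-0.2],"roll": 0}
    - {"fingers": 1,"translation": [0,0,-0.2],"roll": 0}

```text
clock: 3.32
eef_pos: [0.531, 0.1836, 0.0769]
tool_rot: [1.0, 0.006, -0.0, 0.0]
ft_force: [-0.2, -0.2, -1.9]
grip_width: 0.0192
```

play_rows:
  motion:
    - {"fingers": 1,"translation": [0.3,0,0],"roll": 0}
    - {"fingers": 1,"translation": [0.8,0,0],"roll": 0}
    - {"fingers": 1,"translation": [1.3,0,0],"roll": 0}
    - {"fingers": 1,"translation": [1.7,0,0],"roll": 0}
    - {"fingers": 1,"translation": [2.0,0,0],"roll": 0}
    - {"fingers": 1,"translation": [2.2,0,0],"roll": 0}
    - {"fingers": 1,"translation": [2.3,0,0],"roll": 0}
    - {"fingers": 1,"translation": [2.4,0,0],"roll": 0}
    - {"fingers": 1,"translation": [2.4,0,0],"roll": 0}
    - {"fingers": 1,"translation": [2.4,0,0],"roll": 0}

```text
clock: 4.15
eef_pos: [0.5549, 0.184, 0.0773]
tool_rot: [1.0, 0.006, -0.0, 0.0]
ft_force: [0.1, 1.1, -1.7]
grip_width: 0.0186
```

play_rows:
  motion:
    - {"fingers": 1,"translation": [0.1,0,0],"roll": 0}
    - {"fingers": 1,"translation": [0.2,0,0],"roll": 0}
    - {"fingers": 1,"translation": [0.2,0,0],"roll": 0}
    - {"fingers": 1,"translation": [0.2,0,0],"roll": 0}

```text
clock: 4.48
eef_pos: [0.5571, 0.1841, 0.0773]
tool_rot: [1.0, 0.006, 0.0, -0.0]
ft_force: [-0.8, 0.5, -1.4]
grip_width: 0.0194
```

play_rows:
  motion:
    - {"fingers": 1,"translation": [0.1,0,0],"roll": 0}
    - {"fingers": 1,"translation": [0.1,0,0],"roll": 0}
    - {"fingers": 1,"translation": [0.1,0,0],"roll": 0}

```text
clock: 4.73
eef_pos: [0.5581, 0.1841, 0.0773]
tool_rot: [1.0, 0.006, 0.0, -0.0]
ft_force: [0.4, 0.1, -2.0]
grip_width: 0.0189
```

play_rows:
  motion:
    - {"fingers": 1,"translation": [0.1,0,0],"roll": 0}
    - {"fingers": 1,"translation": [0.1,0,0],"roll": 0}
    - {"fingers": 1,"translation": [0.1,0,0],"roll": 0}

```text
clock: 4.98
eef_pos: [0.5585, 0.1841, 0.0771]
tool_rot: [1.0, 0.006, -0.001, 0.0]
ft_force: [-1.2, 1.0, -1.2]
grip_width: 0.019
```

play_rows:
  motion:
    - {"fingers": 1,"translation": [0.1,0,0],"roll": 0}
    - {"fingers": 1,"translation": [0.1,0,0],"roll": 0}
    - {"fingers": 1,"translation": [0.1,0,0],"roll": 0}

```text
clock: 5.23
eef_pos: [0.5585, 0.1841, 0.0771]
tool_rot: [1.0, 0.006, -0.002, 0.0]
ft_force: [-6.1, 0.6, 1.9]
grip_width: 0.0189
```

play_rows:
  motion:
    - {"fingers": 1,"translation": [-0.2,0,0],"roll": 0}
    - {"fingers": 1,"translation": [-0.25,0,0],"roll": 0}
    - {"fingers": 1,"translation": [-0.25,0,-0.3],"roll": 0}
    - {"fingers": 1,"translation": [-0.25,0,-0.8],"roll": 0}
    - {"fingers": 1,"translation": [-0.25,0,-1.2],"roll": 0}
    - {"fingers": 1,"translation": [-0.25,0,-1.5],"roll": 0}
    - {"fingers": 1,"translation": [-0.25,0,-1.5],"roll": 0}

```text
clock: 5.82
eef_pos: [0.5583, 0.1842, 0.0935]
tool_rot: [1.0, 0.006, 0.001, -0.0]
ft_force: [-0.4, 0.7, -1.3]
grip_width: 0.0194
```

```bash
python3 - <<'E'
from h import *
go(.39,.14,.17);go(.39,.14,.04)
E
```

```text
cm [-16.87   4.2   -7.68] head 0.73 roll None
cm [-16.89   4.21   5.32] head 0.73 roll None
```

play_rows:
  motion:
    - {"fingers": 1,"translation": [0,0,-0.6],"roll": 0}
    - {"fingers": 1,"translation": [0,0,-1.6],"roll": 0}
    - {"fingers": 1,"translation": [0,0,-2.8],"roll": 0}
    - {"fingers": 1,"translation": [0,0,-4],"roll": 0}
    - {"fingers": 1,"translation": [0,0,-5.2],"roll": 0}
    - {"fingers": 1,"translation": [0,0,-6.4],"roll": 0}
    - {"fingers": 1,"translation": [0,0,-7.4],"roll": 0}
    - {"fingers": 1,"translation": [0,0,-8],"roll": 0}
    - {"fingers": 1,"translation": [0,0,-8],"roll": 0}

```text
clock: 6.57
eef_pos: [0.5586, 0.1844, 0.1745]
tool_rot: [1.0, 0.006, 0.002, -0.001]
ft_force: [-0.3, 0.3, -1.8]
grip_width: 0.019
```

play_rows:
  motion:
    - {"fingers": 1,"translation": [-1,0.2,0],"roll": 0}
    - {"fingers": 1,"translation": [-3,0.8,0],"roll": 0}
    - {"fingers": 1,"translation": [-5.5,1.4,0],"roll": 0}
    - {"fingers": 1,"translation": [-8,2,0],"roll": 0}
    - {"fingers": 1,"translation": [-10.5,2.6,0],"roll": 0}
    - {"fingers": 1,"translation": [-13,3.2,0],"roll": 0}
    - {"fingers": 1,"translation": [-15,3.8,0.5],"roll": 0}
    - {"fingers": 1,"translation": [-16.4,4.1,2],"roll": 0}
    - {"fingers": 1,"translation": [-16.9,4.2,4],"roll": 0}
    - {"fingers": 1,"translation": [-16.9,4.2,6.5],"roll": 0}
    - {"fingers": 1,"translation": [-16.9,4.2,9],"roll": 0}
    - {"fingers": 1,"translation": [-16.9,4.2,11],"roll": 0}
    - {"fingers": 1,"translation": [-16.9,4.2,12.8],"roll": 0}
    - {"fingers": 1,"translation": [-16.9,4.2,13.8],"roll": 0}
    - {"fingers": 1,"translation": [-16.9,4.2,14.4],"roll": 0}
    - {"fingers": 1,"translation": [-16.9,4.2,14.8],"roll": 0}
    - {"fingers": 1,"translation": [-16.9,4.2,15],"roll": 0}
    - {"fingers": 1,"translation": [-16.9,4.2,15],"roll": 0}

```text
clock: 8.07
eef_pos: [0.3893, 0.14, 0.0224]
tool_rot: [1.0, 0.006, 0.0, -0.0]
ft_force: [-0.0, -0.3, -1.4]
grip_width: 0.0193
```

```bash
python3 - <<'E'
from h import *
st();save('side','s1.png')
cv2.imwrite('pics/s1c.png',cv2.resize(cv2.imread('pics/s1.png')[140:300,130:380],None,fx=3,fy=3,interpolation=cv2.INTER_CUBIC))
E
```

```text
{'clock': 8.067, 'joint_pos': [0.345, 0.323, -0.552, 0.696, 0.0, 1.903], 'eef_pos': [0.389, 0.14, 0.022], 'tool_rot': [1.0, 0.006, 0.0, -0.0], 'ft_force': [-0.033, -0.255, -1.397], 'grip_width': 0.019}
```

View pics/s1c.png

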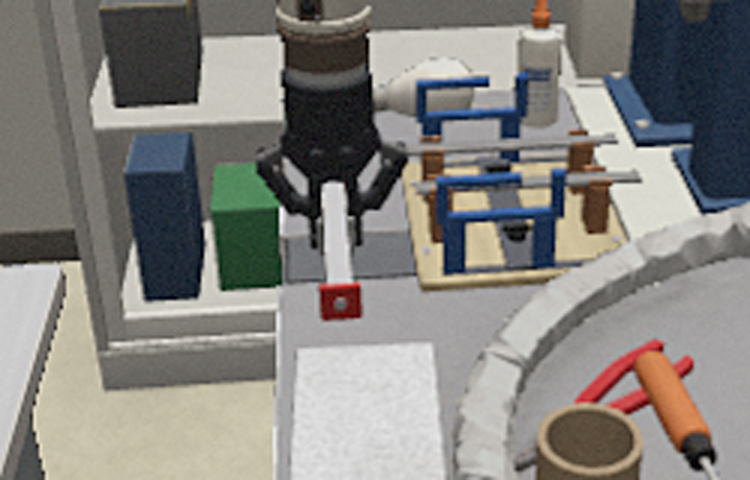

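The crop shows the bar held above the desk, with its near cap at (340,300). Both files are still on the posts.

play_rows:
  motion:
    - {"fingers": 1,"translation": [0,0,0.3],"roll": 0}
    - {"fingers": 1,"translation": [0,0,0.5],"roll": 0}
    - {"fingers": 1,"translation": [0,0,0.6],"roll": 0}
    - {"fingers": 1,"translation": [0,0,0.7],"roll": 0}
    - {"fingers": 1,"translation": [0,0,0.7],"roll": 0}
    - {"fingers": 1,"translation": [0,0,0.7],"roll": 0}

```text
clock: 8.62
eef_pos: [0.3891, 0.1399, 0.0153]
tool_rot: [1.0, 0.006, -0.0, 0.0]
ft_force: [-0.2, 0.4, -1.8]
grip_width: 0.019
```

play_rows:
  motion:
    - {"fingers": 1,"translation": [0,0,0.1],"roll": 0}
    - {"fingers": 1,"translation": [0,0,0.1],"roll": 0}
    - {"fingers": 1,"translation": [0,0,0.1],"roll": 0}

```text
clock: 8.87
eef_pos: [0.3891, 0.1399, 0.0143]
tool_rot: [1.0, 0.006, -0.0, 0.0]
ft_force: [0.1, -0.5, -1.3]
grip_width: 0.019
```

play_rows:
  motion:
    - {"fingers": 1,"translation": [0,0,0.1],"roll": 0}
    - {"fingers": 1,"translation": [0,0,0.1],"roll": 0}
    - {"fingers": 1,"translation": [0,0,0.1],"roll": 0}

```text
clock: 9.12
eef_pos: [0.3893, 0.1399, 0.0138]
tool_rot: [1.0, 0.006, 0.0, -0.0]
ft_force: [-2.3, -0.1, 5.0]
grip_width: 0.0188
```

play_rows:
  motion:
    - {"fingers": 1,"translation": [0,0,0.1],"roll": 0}
    - {"fingers": 1,"translation": [0,0,0.1],"roll": 0}
    - {"fingers": 1,"translation": [0,0,0.1],"roll": 0}

```text
clock: 9.37
eef_pos: [0.3893, 0.1399, 0.0137]
tool_rot: [1.0, 0.006, 0.0, -0.0]
ft_force: [-5.4, -2.2, 15.8]
grip_width: 0.0191
```

play_rows:
  motion:
    - {"fingers": 1,"translation": [0,0,-0.15],"roll": 0}
    - {"fingers": 1,"translation": [0,0,-0.15],"roll": 0}
    - {"fingers": 0.4,"translation": [0,0,-0.15],"roll": 0}
    - {"fingers": 0.2,"translation": [0,0,-0.15],"roll": 0}
    - {"fingers": 0,"translation": [0,0,-0.15],"roll": 0}
    - {"fingers": 0,"translation": [0,0,-0.15],"roll": 0}
    - {"fingers": 0,"translation": [0,0,-0.5],"roll": 0}
    - {"fingers": 0,"translation": [0,0,-1.5],"roll": 0}
    - {"fingers": 0,"translation": [0,0,-3.5],"roll": 0}
    - {"fingers": 0,"translation": [0,0,-6],"roll": 0}
    - {"fingers": 0,"translation": [0,0,-9],"roll": 0}
    - {"fingers": 0,"translation": [0,0,-12],"roll": 0}
    - {"fingers": 0,"translation": [0,0,-14],"roll": 0}
    - {"fingers": 0,"translation": [0,0,-14.5],"roll": 0}
    - {"fingers": 0,"translation": [0,0,-14.5],"roll": 0}

```text
clock: 10.62
eef_pos: [0.3904, 0.1404, 0.1591]
tool_rot: [1.0, 0.006, 0.002, -0.001]
ft_force: [-0.3, -0.1, -0.3]
grip_width: 0.0425
```

```bash
python3 - <<'E'
from h import *
st();save('wrist','w2.png')
go(.557,.2205,.16,90.8);go(.557,.2205,.16,-89.2)
E
```

```text
{'clock': 10.617, 'joint_pos': [0.345, 0.133, -0.364, 1.069, -0.0, 1.903], 'eef_pos': [0.39, 0.14, 0.159], 'tool_rot': [1.0, 0.006, 0.002, -0.001], 'ft_force': [-0.256, -0.148, -0.286], 'grip_width': 0.042}
cm [16.87 -7.83 -0.22] head 0.74 roll -90.06
cm [16.87 -7.83 -0.22] head 0.74 roll 89.94
```

View pics/w2.png

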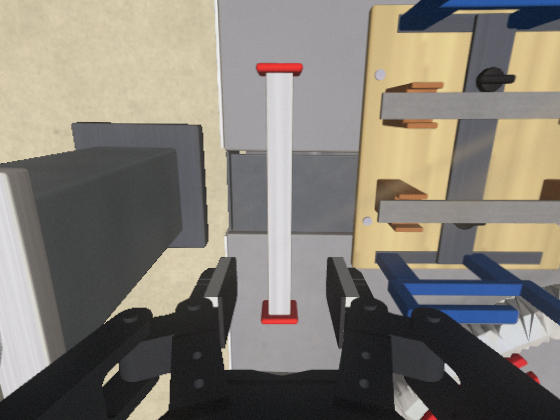

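The bar lies flat on its caps on the desk, caps at (279,68) and (279,313). Next is file A.

play_rows:
  motion:
    - {"fingers": 0,"translation": [0.6,-0.3,-0.1],"roll": -5}
    - {"fingers": 0,"translation": [2,-1,-0.2],"roll": -12}
    - {"fingers": 0,"translation": [3.4,-1.6,-0.2],"roll": -19}
    - {"fingers": 0,"translation": [4.8,-2.2,-0.2],"roll": -26}
    - {"fingers": 0,"translation": [6.2,-2.9,-0.2],"roll": -33}
    - {"fingers": 0,"translation": [7.6,-3.5,-0.2],"roll": -40}
    - {"fingers": 0,"translation": [9,-4.2,-0.2],"roll": -47}
    - {"fingers": 0,"translation": [10.4,-4.8,-0.2],"roll": -54}
    - {"fingers": 0,"translation": [11.8,-5.5,-0.2],"roll": -61}
    - {"fingers": 0,"translation": [13.2,-6.1,-0.2],"roll": -68}
    - {"fingers": 0,"translation": [14.6,-6.8,-0.2],"roll": -75}
    - {"fingers": 0,"translation": [15.8,-7.3,-0.2],"roll": -82}
    - {"fingers": 0,"translation": [16.5,-7.7,-0.2],"roll": -87}
    - {"fingers": 0,"translation": [16.87,-7.83,-0.2],"roll": -90}
    - {"fingers": 0,"translation": [16.87,-7.83,-0.2],"roll": -90}
    - {"fingers": 0,"translation": [16.87,-7.83,-0.2],"roll": -90}

```text
clock: 12.0
eef_pos: [0.5557, 0.2199, 0.157]
tool_rot: [0.703, 0.711, -0.002, -0.001]
ft_force: [-0.3, 0.2, -0.1]
grip_width: 0.0426
```

```bash
python3 - <<'E'
from h import *
st();save('wrist','w3.png')
go(.557,.2205,.0705,90.8)
E
```

```text
{'clock': 12.0, 'joint_pos': [0.377, 0.484, 0.127, 1.218, -0.0, 0.365], 'eef_pos': [0.556, 0.22, 0.157], 'tool_rot': [0.703, 0.711, -0.002, -0.001], 'ft_force': [-0.279, 0.19, -0.144], 'grip_width': 0.043}
cm [0.07 0.16 8.7 ] head 90.66 roll -0.14
```

View pics/w3.png

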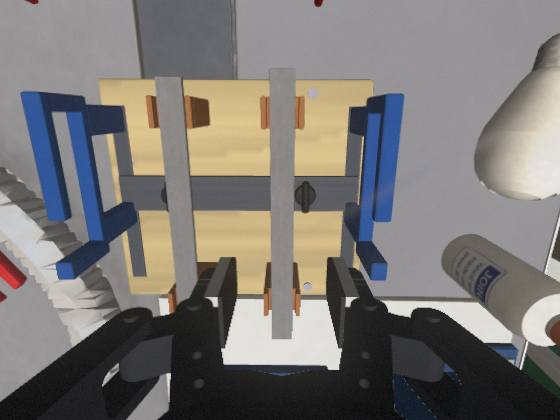

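File A is centred between the jaws (u≈282), with its ends at v=69 and v=339.

play_rows:
  motion:
    - {"fingers": 0,"translation": [0.05,0.1,1],"roll": 0}
    - {"fingers": 0,"translation": [0.07,0.15,3],"roll": 0}
    - {"fingers": 0,"translation": [0.07,0.15,5],"roll": 0}
    - {"fingers": 0,"translation": [0.07,0.15,7],"roll": 0}
    - {"fingers": 0,"translation": [0.07,0.15,8],"roll": 0}
    - {"fingers": 0,"translation": [0.07,0.15,8.5],"roll": 0}
    - {"fingers": 0,"translation": [0.07,0.15,8.7],"roll": 0}
    - {"fingers": 0,"translation": [0.07,0.15,8.7],"roll": 0}
    - {"fingers": 0.3,"translation": [0.07,0.15,8.7],"roll": 0}
    - {"fingers": 0.45,"translation": [0.07,0.15,8.7],"roll": 0}
    - {"fingers": 0.55,"translation": [0.07,0.15,8.7],"roll": 0}
    - {"fingers": 0.65,"translation": [0.07,0.15,8.7],"roll": 0}
    - {"fingers": 1,"translation": [0.07,0.15,8.7],"roll": 0}
    - {"fingers": 1,"translation": [0.07,0.15,8.7],"roll": 0}
    - {"fingers": 1,"translation": [0.07,0.15,8.7],"roll": 0}
    - {"fingers": 1,"translation": [0.07,0.15,8.7],"roll": 0}

```text
clock: 13.38
eef_pos: [0.559, 0.2213, 0.0736]
tool_rot: [0.703, 0.712, 0.001, 0.001]
ft_force: [-1.1, -1.0, 6.1]
grip_width: 0.0143
```

```bash
python3 - <<'E'
from h import *
st();a=save('wrist','w4.png')['pixels'][:,100:460];b=save('side','s4.png')['pixels'][150:260,230:360]
b=cv2.resize(b,None,fx=3.8,fy=3.8,interpolation=cv2.INTER_CUBIC)[:420]
im=np.hstack([a,np.pad(b,((0,420-len(b)),(0,0),(0,0)))[:,:440]]);cv2.imwrite('pics/m4.png',im[:,:,::-1])
E
```

```text
{'clock': 13.383, 'joint_pos': [0.377, 0.557, 0.016, 1.027, -0.0, 0.364], 'eef_pos': [0.559, 0.221, 0.074], 'tool_rot': [0.703, 0.712, 0.001, 0.001], 'ft_force': [-1.141, -0.999, 6.114], 'grip_width': 0.014}
```

View pics/m4.png

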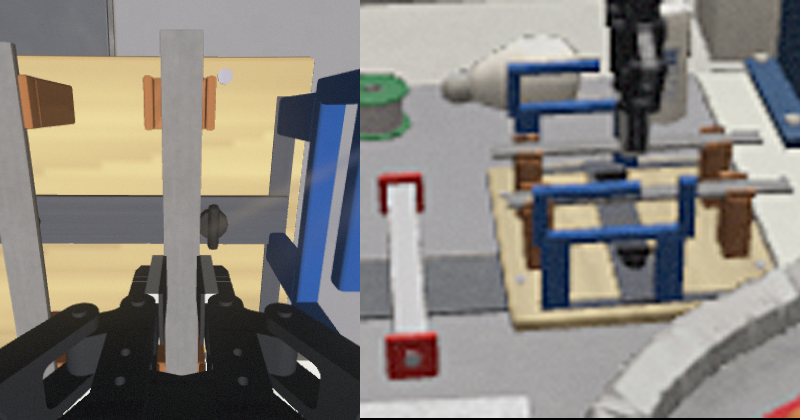

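The file sits flat between the pads. I'll lift it gently.

play_rows:
  motion:
    - {"fingers": 1,"translation": [0,0,-0.2],"roll": 0}
    - {"fingers": 1,"translation": [0,0,-0.6],"roll": 0}
    - {"fingers": 1,"translation": [0,0,-1.2],"roll": 0}
    - {"fingers": 1,"translation": [0,0,-2],"roll": 0}
    - {"fingers": 1,"translation": [0,0,-2.5],"roll": 0}
    - {"fingers": 1,"translation": [0,0,-2.5],"roll": 0}
    - {"fingers": 1,"translation": [0,0,-2.5],"roll": 0}

```text
clock: 14.07
eef_pos: [0.5587, 0.2213, 0.098]
tool_rot: [0.703, 0.712, 0.001, 0.0]
ft_force: [0.2, -0.2, -0.6]
grip_width: 0.0139
```

```bash
python3 - <<'E'
from h import *
st();a=save('wrist','w5.png')['pixels'][:,100:460];b=save('side','s5.png')['pixels'][150:260,230:360]
b=cv2.resize(b,None,fx=3.8,fy=3.8,interpolation=cv2.INTER_CUBIC)[:420]
im=np.hstack([a,np.pad(b,((0,420-len(b)),(0,0),(0,0)))[:,:440]]);cv2.imwrite('pics/m5.png',im[:,:,::-1])
E
```

```text
{'clock': 14.067, 'joint_pos': [0.377, 0.534, 0.046, 1.081, -0.0, 0.364], 'eef_pos': [0.559, 0.221, 0.098], 'tool_rot': [0.703, 0.712, 0.001, 0.0], 'ft_force': [0.18, -0.217, -0.601], 'grip_width': 0.014}
```

View pics/m5.png

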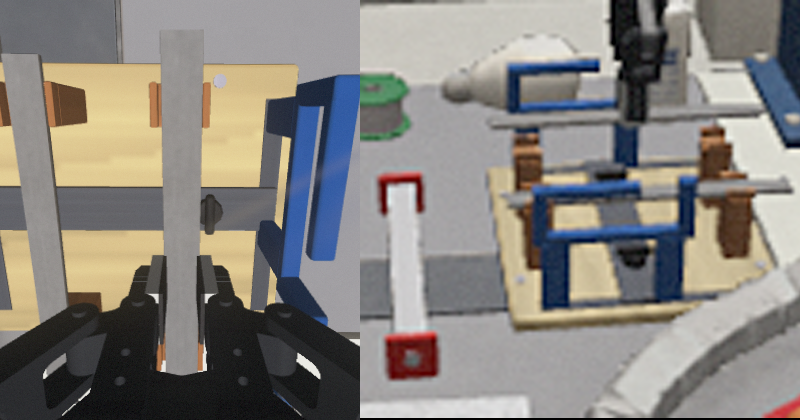

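File A is held level and clear of its posts, with its far end at (180,30) as before. I'll compute the transfer to the slab.

```bash
python3 - <<'E'
from h import *
go(.43,-.182,.16,-1.75)
E
```

```text
cm [-40.13 -13.33  -6.28] head 90.74 roll 92.49
```

play_rows:
  motion:
    - {"fingers": 1,"translation": [0,-0.3,-1.5],"roll": 0}
    - {"fingers": 1,"translation": [0,-1,-4],"roll": 0}
    - {"fingers": 1,"translation": [-0.5,-2.5,-6.3],"roll": 2}
    - {"fingers": 1,"translation": [-2.5,-4,-6.3],"roll": 8}
    - {"fingers": 1,"translation": [-5.5,-5.5,-6.3],"roll": 15}
    - {"fingers": 1,"translation": [-8.5,-7,-6.3],"roll": 22}
    - {"fingers": 1,"translation": [-11.5,-8.5,-6.3],"roll": 29}
    - {"fingers": 1,"translation": [-14.5,-10,-6.3],"roll": 36}
    - {"fingers": 1,"translation": [-17.5,-11.5,-6.3],"roll": 43}
    - {"fingers": 1,"translation": [-20.5,-12.5,-6.3],"roll": 50}
    - {"fingers": 1,"translation": [-23.5,-13.3,-6.3],"roll": 57}
    - {"fingers": 1,"translation": [-26.5,-13.3,-6.3],"roll": 64}
    - {"fingers": 1,"translation": [-29.5,-13.3,-6.3],"roll": 71}
    - {"fingers": 1,"translation": [-32.5,-13.3,-6.3],"roll": 78}
    - {"fingers": 1,"translation": [-35.5,-13.3,-6.3],"roll": 84}
    - {"fingers": 1,"translation": [-38.2,-13.3,-6.3],"roll": 89}
    - {"fingers": 1,"translation": [-39.7,-13.3,-6.3],"roll": 92}
    - {"fingers": 1,"translation": [-40.1,-13.3,-6.3],"roll": 92.5}
    - {"fingers": 1,"translation": [-40.1,-13.3,-6.3],"roll": 92.5}
    - {"fingers": 1,"translation": [-40.1,-13.3,-6.3],"roll": 92.5}

```text
clock: 15.83
eef_pos: [0.43, -0.1811, 0.16]
tool_rot: [1.0, -0.015, -0.0, -0.0]
ft_force: [-0.3, 0.5, 0.0]
grip_width: 0.0136
```

```bash
python3 - <<'E'
from h import *
st();c=save('wrist','w6.png')
im=c['pixels'];
# slab edges at rows of the image
m=((im.min(2)>150)&(np.ptp(im.astype(int),2)<25)).astype(np.uint8)
m=cv2.morphologyEx(m,cv2.MORPH_OPEN,np.ones((7,7)))
r=max(cv2.findContours(m,0,2)[0],key=cv2.contourArea)
q=cv2.approxPolyDP(r,8,True)[:,0];print([(tuple(p),np.round(onz(c,*map(float,p),.045),3)) for p in q])
E
```

```text
{'clock': 15.833, 'joint_pos': [-0.399, 0.234, -0.235, 1.103, 0.001, 1.202], 'eef_pos': [0.43, -0.181, 0.16], 'tool_rot': [1.0, -0.015, -0.0, -0.0], 'ft_force': [-0.277, 0.454, 0.014], 'grip_width': 0.014}
[((np.int32(259), np.int32(26)), array([ 0.42 , -0.052,  0.045])), ((np.int32(167), np.int32(25)), array([ 0.36 , -0.05 ,  0.045])), ((np.int32(199), np.int32(310)), array([ 0.359, -0.266,  0.045])), ((np.int32(217), np.int32(307)), array([ 0.374, -0.264,  0.045])), ((np.int32(234), np.int32(270)), array([ 0.391, -0.23 ,  0.045])), ((np.int32(263), np.int32(254)), array([ 0.416, -0.216,  0.045]))]
```

View pics/w6.png

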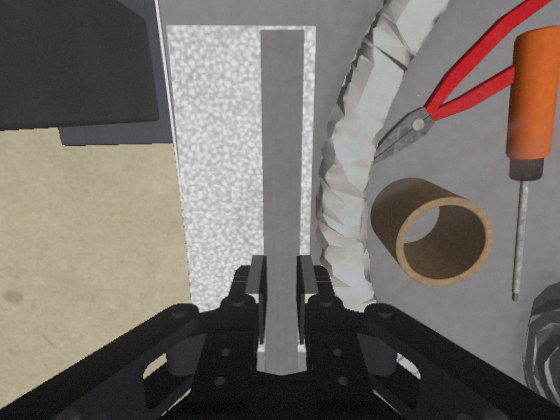

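play_rows:
  motion:
    - {"fingers": 1,"translation": [0,0,1],"roll": 0}
    - {"fingers": 1,"translation": [0,0,3],"roll": 0}
    - {"fingers": 1,"translation": [0,0,5],"roll": 0}
    - {"fingers": 1,"translation": [0,0,7],"roll": 0}
    - {"fingers": 1,"translation": [0,0,8.3],"roll": 0}
    - {"fingers": 1,"translation": [0,0,9.1],"roll": 0}
    - {"fingers": 1,"translation": [0,0,9.5],"roll": 0}
    - {"fingers": 1,"translation": [0,0,9.7],"roll": 0}
    - {"fingers": 1,"translation": [0,0,9.8],"roll": 0}
    - {"fingers": 1,"translation": [0,0,9.8],"roll": 0}
    - {"fingers": 1,"translation": [0,0,9.8],"roll": 0}

```text
clock: 16.8
eef_pos: [0.4311, -0.1818, 0.0631]
tool_rot: [1.0, -0.015, 0.001, 0.0]
ft_force: [-0.5, -0.0, -1.0]
grip_width: 0.0137
```

play_rows:
  motion:
    - {"fingers": 1,"translation": [0,0,0.1],"roll": 0}
    - {"fingers": 1,"translation": [0,0,0.2],"roll": 0}
    - {"fingers": 1,"translation": [0,0,0.2],"roll": 0}

```text
clock: 17.05
eef_pos: [0.4305, -0.1817, 0.0604]
tool_rot: [1.0, -0.015, 0.0, 0.0]
ft_force: [0.2, -0.1, -0.9]
grip_width: 0.0136
```

play_rows:
  motion:
    - {"fingers": 1,"translation": [0,0,0.1],"roll": 0}
    - {"fingers": 1,"translation": [0,0,0.1],"roll": 0}
    - {"fingers": 1,"translation": [0,0,0.1],"roll": 0}

```text
clock: 17.3
eef_pos: [0.4306, -0.1817, 0.0596]
tool_rot: [1.0, -0.015, 0.0, 0.0]
ft_force: [-0.2, 0.0, 1.5]
grip_width: 0.0137
```

play_rows:
  motion:
    - {"fingers": 1,"translation": [0,0,0.1],"roll": 0}
    - {"fingers": 1,"translation": [0,0,0.1],"roll": 0}
    - {"fingers": 1,"translation": [0,0,0.1],"roll": 0}

```text
clock: 17.55
eef_pos: [0.4306, -0.1817, 0.0595]
tool_rot: [1.0, -0.015, 0.0, 0.0]
ft_force: [-2.5, 1.0, 10.2]
grip_width: 0.0138
```

play_rows:
  motion:
    - {"fingers": 1,"translation": [0,0,-0.1],"roll": 0}
    - {"fingers": 1,"translation": [0,0,-0.1],"roll": 0}
    - {"fingers": 0.5,"translation": [0,0,-0.1],"roll": 0}
    - {"fingers": 0.4,"translation": [0,0,-0.1],"roll": 0}
    - {"fingers": 0.35,"translation": [0,0,-0.1],"roll": 0}
    - {"fingers": 0.35,"translation": [0,0,-0.1],"roll": 0}
    - {"fingers": 0.35,"translation": [0,0,-0.5],"roll": 0}
    - {"fingers": 0.35,"translation": [0,0,-1.5],"roll": 0}
    - {"fingers": 0.35,"translation": [0,0,-3.5],"roll": 0}
    - {"fingers": 0.35,"translation": [0,0,-6],"roll": 0}
    - {"fingers": 0.35,"translation": [0,0,-8.5],"roll": 0}
    - {"fingers": 0,"translation": [0,0,-9.8],"roll": 0}
    - {"fingers": 0,"translation": [0,0,-10],"roll": 0}
    - {"fingers": 0,"translation": [0,0,-10],"roll": 0}
    - {"fingers": 0,"translation": [0,0,-10],"roll": 0}

```text
clock: 18.8
eef_pos: [0.4299, -0.1814, 0.1576]
tool_rot: [1.0, -0.015, -0.001, -0.0]
ft_force: [0.3, -0.1, -0.3]
grip_width: 0.0429
```

```bash
python3 - <<'E'
from h import *
st();go(.562,.149,.16,90.75);save('wrist','w7.png')
E
```

```text
{'clock': 18.8, 'joint_pos': [-0.399, 0.236, -0.239, 1.097, -0.0, 1.202], 'eef_pos': [0.43, -0.181, 0.158], 'tool_rot': [1.0, -0.015, -0.001, -0.0], 'ft_force': [0.266, -0.149, -0.316], 'grip_width': 0.043}
cm [ 12.19 -33.43  -0.24] head -1.76 roll -92.51
```

play_rows:
  motion:
    - {"fingers": 0,"translation": [0.2,-1,-0.2],"roll": -4}
    - {"fingers": 0,"translation": [0.8,-3,-0.2],"roll": -11}
    - {"fingers": 0,"translation": [1.8,-5.5,-0.2],"roll": -18}
    - {"fingers": 0,"translation": [2.8,-8,-0.2],"roll": -25}
    - {"fingers": 0,"translation": [3.8,-10.5,-0.2],"roll": -32}
    - {"fingers": 0,"translation": [4.7,-13,-0.2],"roll": -39}
    - {"fingers": 0,"translation": [5.7,-15.5,-0.2],"roll": -46}
    - {"fingers": 0,"translation": [6.6,-18,-0.2],"roll": -53}
    - {"fingers": 0,"translation": [7.5,-20.5,-0.2],"roll": -60}
    - {"fingers": 0,"translation": [8.4,-23,-0.2],"roll": -67}
    - {"fingers": 0,"translation": [9.3,-25.5,-0.2],"roll": -74}
    - {"fingers": 0,"translation": [10.2,-28,-0.2],"roll": -81}
    - {"fingers": 0,"translation": [11.1,-30.5,-0.2],"roll": -87}
    - {"fingers": 0,"translation": [11.9,-32.5,-0.2],"roll": -91}
    - {"fingers": 0,"translation": [12.2,-33.4,-0.2],"roll": -92.5}
    - {"fingers": 0,"translation": [12.2,-33.4,-0.2],"roll": -92.5}
    - {"fingers": 0,"translation": [12.2,-33.4,-0.2],"roll": -92.5}
    - {"fingers": 0,"translation": [12.2,-33.4,-0.2],"roll": -92.5}

```text
clock: 20.35
eef_pos: [0.5618, 0.1472, 0.1596]
tool_rot: [0.703, 0.711, -0.001, -0.0]
ft_force: [-0.5, -0.7, -0.8]
grip_width: 0.0425
```

```bash
python3 - <<'E'
from h import *
st();c=save('wrist','w8.png');im=c['pixels'].astype(int)
print([np.round(onz(c,u,v,.064),3) for u,v in((282,69),(282,339))])
for v in (100,180,230):
    r=im[v,240:330];i=np.where((np.ptp(r,1)<18)&(r.min(1)>90)&(r.max(1)<190))[0]+240
    print(v,i.min(),i.max(),len(i),onz(c,float(i.mean()),v,.064).round(4))
col=im[:,283];i=np.where((np.ptp(col,1)<18)&(col.min(1)>90)&(col.max(1)<190))[0];print(i.min(),i.max())
go(.562,.149,.073,90.75)
E
```

```text
{'clock': 20.35, 'joint_pos': [0.257, 0.449, 0.077, 1.201, -0.001, 0.246], 'eef_pos': [0.562, 0.147, 0.16], 'tool_rot': [0.703, 0.711, -0.001, -0.0], 'ft_force': [-0.475, -0.685, -0.775], 'grip_width': 0.042}
[array([0.463, 0.147, 0.064]), array([0.665, 0.149, 0.064])]
100 272 295 24 [0.4815 0.148  0.064 ]
180 242 329 65 [0.534  0.1544 0.064 ]
230 272 293 22 [0.5711 0.1485 0.064 ]
0 357
cm [0.2  0.02 8.69] head 90.61 roll -0.14
```

play_rows:
  motion:
    - {"fingers": 0,"translation": [0.05,0,1],"roll": 0}
    - {"fingers": 0,"translation": [0.12,0,3],"roll": 0}
    - {"fingers": 0,"translation": [0.12,0,5],"roll": 0}
    - {"fingers": 0,"translation": [0.12,0,7],"roll": 0}
    - {"fingers": 0,"translation": [0.12,0,8],"roll": 0}
    - {"fingers": 0,"translation": [0.12,0,8.5],"roll": 0}
    - {"fingers": 0,"translation": [0.12,0,8.7],"roll": 0}
    - {"fingers": 0,"translation": [0.12,0,8.7],"roll": 0}
    - {"fingers": 0.3,"translation": [0.12,0,8.7],"roll": 0}
    - {"fingers": 0.45,"translation": [0.12,0,8.7],"roll": 0}
    - {"fingers": 0.55,"translation": [0.12,0,8.7],"roll": 0}
    - {"fingers": 0.65,"translation": [0.12,0,8.7],"roll": 0}
    - {"fingers": 1,"translation": [0.12,0,8.7],"roll": 0}
    - {"fingers": 1,"translation": [0.12,0,8.7],"roll": 0}
    - {"fingers": 1,"translation": [0.12,0,8.7],"roll": 0}
    - {"fingers": 1,"translation": [0.12,0,8.7],"roll": 0}

```text
clock: 21.73
eef_pos: [0.5635, 0.1497, 0.0746]
tool_rot: [0.703, 0.712, 0.001, 0.001]
ft_force: [-0.8, -1.3, 6.4]
grip_width: 0.014
```

play_rows:
  motion:
    - {"fingers": 1,"translation": [0,0,-0.2],"roll": 0}
    - {"fingers": 1,"translation": [0,0,-0.6],"roll": 0}
    - {"fingers": 1,"translation": [0,0,-1.2],"roll": 0}
    - {"fingers": 1,"translation": [0,0,-2],"roll": 0}
    - {"fingers": 1,"translation": [0,0,-2.5],"roll": 0}
    - {"fingers": 1,"translation": [0,0,-2.5],"roll": 0}
    - {"fingers": 1,"translation": [0,0,-2.5],"roll": 0}

```text
clock: 22.32
eef_pos: [0.5631, 0.1498, 0.099]
tool_rot: [0.703, 0.712, 0.001, 0.0]
ft_force: [-0.0, 0.1, -1.3]
grip_width: 0.0138
```

```bash
python3 - <<'E'
from h import *
st();go(.38,-.183,.16,-1.75)
c=save('wrist','w9.png')
# file A on slab as seen in w7
w=np.load('pics/w7.npz');im=w['pixels'].astype(int)
for v in (60,120,180,220):
    r=im[v,200:340];g=r.mean(1);print(v,''.join('#' if x<150 else '.' for x in g[::2]))
E
```

```text
{'clock': 22.317, 'joint_pos': [0.26, 0.5, -0.009, 1.06, 0.0, 0.247], 'eef_pos': [0.563, 0.15, 0.099], 'tool_rot': [0.703, 0.712, 0.001, 0.0], 'ft_force': [-0.006, 0.092, -1.338], 'grip_width': 0.014}
cm [-33.04 -18.73  -6.14] head 90.74 roll 92.49
60 ..........................................................############
120 ....................................############.........#############
180 ....................................###########.........########......
220 ....................................###########.........#######.....##
```

play_rows:
  motion:
    - {"fingers": 1,"translation": [0,-0.3,-1.5],"roll": 0}
    - {"fingers": 1,"translation": [0,-1,-4],"roll": 0}
    - {"fingers": 1,"translation": [-0.5,-3,-6.1],"roll": 2}
    - {"fingers": 1,"translation": [-2,-5.5,-6.1],"roll": 8}
    - {"fingers": 1,"translation": [-4,-8,-6.1],"roll": 15}
    - {"fingers": 1,"translation": [-6.5,-10.5,-6.1],"roll": 22}
    - {"fingers": 1,"translation": [-9,-12.5,-6.1],"roll": 29}
    - {"fingers": 1,"translation": [-11.5,-14.5,-6.1],"roll": 36}
    - {"fingers": 1,"translation": [-14,-16,-6.1],"roll": 43}
    - {"fingers": 1,"translation": [-16.5,-17.5,-6.1],"roll": 50}
    - {"fingers": 1,"translation": [-19,-18.5,-6.1],"roll": 57}
    - {"fingers": 1,"translation": [-21.5,-18.7,-6.1],"roll": 64}
    - {"fingers": 1,"translation": [-24,-18.7,-6.1],"roll": 71}
    - {"fingers": 1,"translation": [-26.7,-18.7,-6.1],"roll": 78}
    - {"fingers": 1,"translation": [-29.4,-18.7,-6.1],"roll": 84}
    - {"fingers": 1,"translation": [-31.5,-18.7,-6.1],"roll": 89}
    - {"fingers": 1,"translation": [-32.7,-18.7,-6.1],"roll": 92}
    - {"fingers": 1,"translation": [-33,-18.7,-6.1],"roll": 92.5}
    - {"fingers": 1,"translation": [-33,-18.7,-6.1],"roll": 92.5}
    - {"fingers": 1,"translation": [-33,-18.7,-6.1],"roll": 92.5}

```text
clock: 24.03
eef_pos: [0.3795, -0.1821, 0.159]
tool_rot: [1.0, -0.015, -0.0, -0.0]
ft_force: [0.4, 0.7, -1.3]
grip_width: 0.0135
```

play_rows:
  motion:
    - {"fingers": 1,"translation": [0,0,1],"roll": 0}
    - {"fingers": 1,"translation": [0,0,3],"roll": 0}
    - {"fingers": 1,"translation": [0,0,5],"roll": 0}
    - {"fingers": 1,"translation": [0,0,7],"roll": 0}
    - {"fingers": 1,"translation": [0,0,8.3],"roll": 0}
    - {"fingers": 1,"translation": [0,0,9.1],"roll": 0}
    - {"fingers": 1,"translation": [0,0,9.4],"roll": 0}
    - {"fingers": 1,"translation": [0,0,9.6],"roll": 0}
    - {"fingers": 1,"translation": [0,0,9.6],"roll": 0}
    - {"fingers": 1,"translation": [0,0,9.6],"roll": 0}

```text
clock: 24.87
eef_pos: [0.3806, -0.1828, 0.064]
tool_rot: [1.0, -0.015, 0.001, 0.0]
ft_force: [-0.3, -0.7, -1.9]
grip_width: 0.0138
```

play_rows:
  motion:
    - {"fingers": 1,"translation": [0,0,0.1],"roll": 0}
    - {"fingers": 1,"translation": [0,0,0.2],"roll": 0}
    - {"fingers": 1,"translation": [0,0,0.2],"roll": 0}
    - {"fingers": 1,"translation": [0,0,0.2],"roll": 0}

```text
clock: 25.2
eef_pos: [0.38, -0.1828, 0.0615]
tool_rot: [1.0, -0.015, 0.0, 0.0]
ft_force: [-0.1, 0.2, -1.1]
grip_width: 0.0137
```

play_rows:
  motion:
    - {"fingers": 1,"translation": [0,0,0.1],"roll": 0}
    - {"fingers": 1,"translation": [0,0,0.1],"roll": 0}
    - {"fingers": 1,"translation": [0,0,0.1],"roll": 0}

```text
clock: 25.45
eef_pos: [0.3799, -0.1827, 0.0603]
tool_rot: [1.0, -0.015, -0.0, -0.0]
ft_force: [0.0, -1.0, -0.4]
grip_width: 0.0137
```

play_rows:
  motion:
    - {"fingers": 1,"translation": [0,0,0.1],"roll": 0}
    - {"fingers": 1,"translation": [0,0,0.1],"roll": 0}
    - {"fingers": 1,"translation": [0,0,0.1],"roll": 0}

```text
clock: 25.7
eef_pos: [0.38, -0.1828, 0.0596]
tool_rot: [1.0, -0.015, 0.0, 0.0]
ft_force: [-1.6, 1.3, 2.1]
grip_width: 0.0143
```

Contact. I'll release and rise.

play_rows:
  motion:
    - {"fingers": 1,"translation": [0,0,0],"roll": 0}
    - {"fingers": 0.5,"translation": [0,0,0],"roll": 0}
    - {"fingers": 0.4,"translation": [0,0,0],"roll": 0}
    - {"fingers": 0.35,"translation": [0,0,0],"roll": 0}
    - {"fingers": 0.35,"translation": [0,0,0],"roll": 0}
    - {"fingers": 0.35,"translation": [0,0,-0.5],"roll": 0}
    - {"fingers": 0.35,"translation": [0,0,-1.5],"roll": 0}
    - {"fingers": 0.35,"translation": [0,0,-3.5],"roll": 0}
    - {"fingers": 0.35,"translation": [0,0,-6],"roll": 0}
    - {"fingers": 0.35,"translation": [0,0,-9],"roll": 0}
    - {"fingers": 0.35,"translation": [-0.5,-2,-12],"roll": 0}
    - {"fingers": 0.35,"translation": [-1.5,-5,-14],"roll": 0}
    - {"fingers": 0.35,"translation": [-2.5,-8.5,-15],"roll": 0}
    - {"fingers": 0.35,"translation": [-3.5,-12,-15],"roll": 0}
    - {"fingers": 0.35,"translation": [-4.5,-15,-15],"roll": 0}
    - {"fingers": 0.35,"translation": [-5,-16.5,-15],"roll": 0}
    - {"fingers": 0.35,"translation": [-5,-17,-15],"roll": 0}
    - {"fingers": 0.35,"translation": [-5,-17,-15],"roll": 0}

```text
clock: 27.2
eef_pos: [0.3353, -0.0105, 0.2097]
tool_rot: [1.0, -0.014, 0.001, 0.0]
ft_force: [1.0, -0.1, -0.6]
grip_width: 0.0277
```

```bash
python3 - <<'E'
from h import *
st();a=save('top','t9.png');b=save('side','s9.png')
x=cv2.resize(a['pixels'][150:285,130:450],None,fx=2.5,fy=2.2);y=cv2.resize(b['pixels'][140:380,200:400],None,fx=1.2,fy=1.2)
y=np.pad(y,((0,0),(0,800-y.shape[1]),(0,0)))
cv2.imwrite('pics/f.png',np.vstack([x,y])[:600,:,::-1])
E
```

```text
{'clock': 27.2, 'joint_pos': [-0.031, -0.068, -0.433, 1.205, -0.0, 1.568], 'eef_pos': [0.335, -0.01, 0.21], 'tool_rot': [1.0, -0.014, 0.001, 0.0], 'ft_force': [0.999, -0.149, -0.64], 'grip_width': 0.028}
```

View pics/f.png

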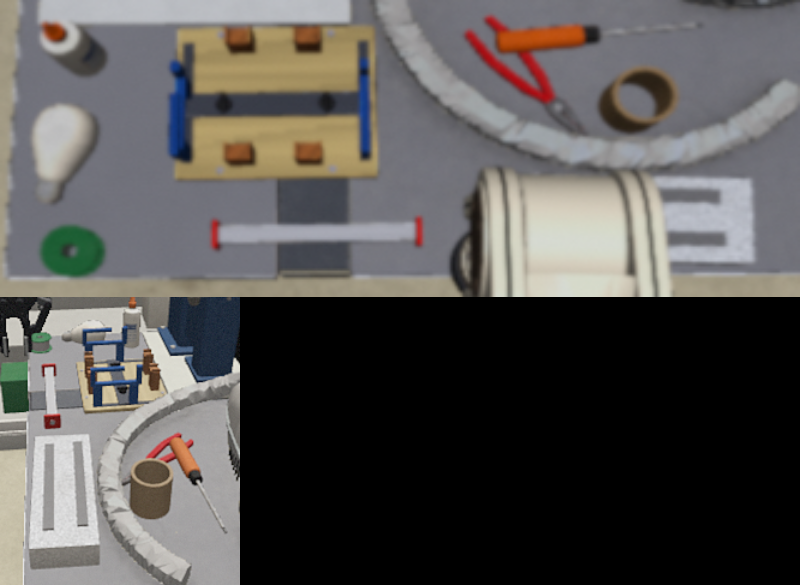

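The final views show both files flat and parallel, lengthwise on the slab. The bar is on its caps on the bare desk, and the bottle, tube and reel stand in place. The arm is clear, so I'm handing the job in.

```bash
python3 -c "
from workcell import bot
print(bot.job_done())"
```

```text
the job is handed in; nothing more can be done
None
```

The job is done and handed in at about 27 s of the 72 s allowed.

- **Bar:** I gripped it mid-length and lifted it about 1 mm off the bracket floors. I slid it back about 28 mm until it touched the horns, at about 6 N. Then I backed off slightly, lifted it straight out with no resistance, and laid it on its caps on the bare desk in front of the rack.
- **Files:** Only after that did I take file A and then file B from the rack. Both lie lengthwise on the foam slab, about 50 mm apart.

**Last checks:** The final top and side pictures show both files flat and parallel on the slab, the bar flat on the desk, and the bottle, tube and reel standing where they were. In the top picture the arm hides part of the files, but the side picture shows them whole. The highest force I read was about 16 N, when setting the bar down.

**Readings that disagreed:** With a file gripped, the gripper showed an opening of about 14 mm, though the files are 16 mm wide. Closing on each file also pressed it down with about 6 N. Both files were still held level and came down flat.

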